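Hold the laminator rollers apart to free a jammed pouch

ROBOT

A 6-joint arm with a two-finger parallel gripper is mounted at the origin on the work surface; the furniture and walls round the work are solid. World frame = base frame: x ahead of the robot, y to its left, z up, the work surface at z = 0. Lengths are in m, angles in rad, forces in N, time in s.
With the tool pointing down it reaches from about 0.375 to 0.9 m from the base axis. Payload 3.1 kg.
Tool frame: the origin (TCP) lies midway between the tips of the shut fingers; the grasp point (between the pads) lies robot.grip_depth behind it (robot.grip_depth is the distance from the TCP to the grasp point, in m); z points along the fingers, y is the line along which they close (so a half turn about z gives the same grasp; the last joint's range is limited). The gripper opens to 87 mm and grips with 3 to 60 N. Pads are 19 mm wide; open, the fingers measure 117 mm over their backs; the gripper's body (75 mm by 190 mm) begins 51 mm behind the grasp point.
Start: joints at [-1.45, 0.527, 1.433, -0, 1.181, -0.178], TCP at [0.184, -0.597, 0.223] pointing down, gripper open.
Joint ranges: [-3.08, 3.08], [-0.75, 2.2], [0.22, 2.44], [-1.43, 4.57], [0, 2.65], [-2.85, 2.85]. Speed limits (rad/s): [2.79, 2.79, 3.14, 3.14, 3.14, 3.14].

INTERFACE

Orientations are given as a unit quaternion [x, y, z, w].
In Python, from rig import robot, camrig, probe_bus, job gives the robot as it stands (robot), with the cameras (camrig), the readings (probe_bus) and the job (job).
- The arm moves only by the tool nudge_tcp, called after "Emit:" in YAML: its name, and indented under it one key for each argument. Schema: {"type":"object","properties":{"offsets":{"type":"array","items":{"type":"array","items":{"type":"number"},"minItems":4,"maxItems":4},"minItems":1,"maxItems":20},"aperture":{"type":"number"},"grip_n":{"type":"number"},"only":{"type":"string"},"quiet":{"type":"boolean"},"lines":{"type":"string"}},"required":["offsets"],"additionalProperties":false}. offsets is a list of rows, 1 to 20 of them, each of 4 numbers: dx, dy, dz in m, then a turn about the tool's z in rad; each row shifts and turns the commanded pose from where the row before left it, along the tool's axes as they then stand; what a row does not reach is not made up. A row lasts 1/12 s, in which the tool goes at most 0.0417 m and 0.125 rad, less where a joint would pass 70% of its speed; a pose out of reach is approached as far as the arm can. aperture is the finger opening in m, set as the call begins (left out keeps the last). The fingers move at their own pace and stop on an object; grip_n is the grip in N (left out, the last holds). Time passes only in rows, so rows that do not move let the fingers close. The tool returns the time, the measured TCP pose, the force, the opening and the grip force at its end. only (a regular expression) keeps the lines of the reply that match it, lines (a string "A,B") keeps lines A to B, and quiet returns only ok. Input that does not fit is refused with a message, and nothing moves.
- probe_bus.get_obs(): the state, without advancing time (a new reading comes with each control period).
- camrig.camera(name): name is "scene" or "top"; returns a dict with "img" (480x640x3 uint8, red, green, blue), "fx", "fy", "cx", "cy" (pixels), "xyz" and "attitude" of the camera in the world. Camera axes: x right, y down, z forward; pixel columns grow to the right and rows downward; lengths in m; the calibration is good to about 2 mm. A picture is of the moment at which its call begins. There is no depth.
- job.hand_in(): hands the job in; it is judged then, once.
The state is a dict: "time": time; "q": joint angles; "joint_velocities": joint speeds; "joint_torque": joint torques, N m; "position": TCP position; "tool_rot": TCP orientation; "ft_force": force on the tool from outside, world axes, zero at the start; "moment": the same for the moment, N m; "grip_width": finger opening in m; "grip_force": force on a finger pad.
Only numpy, scipy, OpenCV 4.12 (cv2) and the standard library are available. Lean on these libraries where they do the work, as an engineer would, in place of code of your own. Each camera call takes 0.05 s, during which the arm holds its last target. There are 200 camera calls.

TASK

A pouch has gone askew and jammed in the laminator. Flip the black-knobbed clamp lever on the side guide fully back to free the guide, slide the guide all the way out to its stop, away from the pouch, and then turn the roller release dial on top of the machine clockwise past its first two clicks to the third and hold it there, so that I can draw the pouch out. The dial springs back if let go, so finish while still holding it; leave the other things on the desk and on the machine where they are.

Things in the scene. Friction and masses are not known exactly. Their poses are not given: they have to be found in the camera images.
- laminator: White and grey desktop laminator, fixed. Origin under it at desk height; -x its front, +y its left end seen from the front; parts below are given in this frame. Feed table x -105..80, y -145..145, top z = 40 mm; white cover x -20..80 mm, top z = 92 mm, over a 24 mm high front slot. A stiff flat pouch (2 mm) is stuck fast in the slot, askew on the table (x -95..-20, y -105..18 mm).
- side_guide (a joint): Side guide in m: grey block 76 x 30 mm with a 17 mm high fence, on the feed table left of the pouch. 0 = innermost, grows as it slides outward (machine's +y, its left end), 0.080 = outer stop; starts at 0 to 0.012. With the lever locked a brake of about 60 N holds it; free, it slides with 1 to 2 N and stays where it is left.
- cam_lever (a joint): Clamp lever on the side guide, rad: 0 = locked, leaning 58 deg from vertical to the front (-x); grows as flipped up and back; 1.30 = fully free at its stop, leaning 16 deg past vertical toward the cover. Hinge axis along the machine's y: the knob moves on an upright circle of 58 mm radius about lever_pivot. Needs 0.1 N m at first, its cam helps it on from 0.5 rad; stays where left.
- lever_knob (a point): Centre of the lever's black knob: a cylinder 16 mm thick, 24 mm long, along the machine's y, small flat ends (9 mm); pinched across its ends it turns between the pads with some drag. Rides with guide and lever: x = -109, y = 36 + guide value, z = 95 mm locked; x = -44, z = 120 mm free. A 9 mm steel rod leads down to the pivot.
- lever_pivot (a point): Point on the lever's hinge axis, in the middle of the side guide, at x = -60, y = 36 mm + guide value, z = 64 mm.
- release_dial (a joint): Roller release dial at the right end of the cover, rad, grows clockwise seen from above: 0 = rest (wing along the machine's x), clicks at 0.35, 0.70 and the third at 1.05, end stop 1.13. A spring turns it back to 0 from everywhere: 0.1 N m at rest, 0.2 N m at the third click; a click adds or takes about 0.05 N m and does not hold it.
- dial_grip (a point): On the dial's vertical axis at x = 30, y = -97, z = 124 mm, 7 mm below the top of its grip: an upright black wing 48 mm long, 12 mm thick, z = 105 to 131 mm, on a black disc 54 mm wide (top z = 105 mm). A white line on the wing marks the end that points to the front at rest; four marks on the collar, growing in size, show rest and the three clicks.
- upper_roller (a joint): Lift of the upper roller in m: 0 = pressed on the pouch, driven by the dial, 5.7 mm per rad: 6 mm at the third click.
- mint_tin: Flat blue tin, 94 x 62 x 19 mm, lying on the left part of the cover. Bystander.
- usb_stick: Red USB stick, 52 x 18 x 8 mm, lying on the right end of the feed table. Bystander.
- tape_dispenser: Black tape dispenser, 144 x 52 x 81 mm, left of the laminator. Bystander.
- mug: White mug with grey dots, 82 mm wide and 91 mm tall, right of the laminator. Bystander.
- glue_stick: Yellow glue stick standing upright, 27 mm thick and 94 mm tall, behind and left of the laminator. Bystander.

How it is judged:
On the way, in this order (a step that is already met when the one before it is completed fails the run):
1. the clamp lever is flipped to free while the guide is still in its place (within 15 mm) (value of joint cam_lever above 1.05 rad and value of joint side_guide below 0.027 m), for 0.1 s.
2. the side guide is slid out to its stop (within 8 mm), the release dial still at rest (value of joint side_guide above 0.072 m and value of joint release_dial below 0.2 rad), for 0.1 s.
At the end, for the whole second after the job is handed in: The fingers hold the release dial at its third click (at least 0.93 rad, contact force over 1 N), so that the upper roller is lifted by more than 5 mm; the side guide stands within 8 mm of its outer stop and the clamp lever is free (over 1.05 rad) (value of joint release_dial above 0.93 rad and value of joint upper_roller above 0.005 m and contact force between the fingers and release_dial above 1 N and value of joint side_guide above 0.072 m and value of joint cam_lever above 1.05 rad); the arm keeps its last pose, push and grip.
It fails at once if a bystander is shifted by more than 25 mm (distance of any of mint_tin, usb_stick, tape_dispenser, mug, glue_stick from where it was at the start of the episode above 0.025 m).
It fails at once if the guide is dragged along while its lever is still locked (value of joint cam_lever below 0.4 rad and value of joint side_guide above 0.027 m).
It also fails if it takes over 42 s, if anything falls off the work surface, if the arm or the gripper's body presses on something with over 40 N, if the wrist force passes 120 N, or if a joint passes its speed limit or range.

## Working session

There is one attempt and no reset: what is moved stays moved. The work goes in short steps, Python scripts to look and compute and a tool call to move; the robot and the scene stay as the last step left them, time stands still between calls to the robot, and variables do not carry over. Pictures are saved under pics/ and viewed, at most 10 in all, crops included, and the job is handed in when it is done.

```bash
ls; mkdir -p pics; python3 - <<'E'
from rig import robot, camrig, probe_bus, job
import cv2
print(robot.grip_depth)
o=probe_bus.get_obs();print(o['time'],o['position'],o['tool_rot'],o['grip_width'])
for n in("scene","top"):
    c=camrig.camera(n);cv2.imwrite(f"pics/{n}0.png",c['img'][...,::-1]);print(n,{k:v for k,v in c.items() if k!='img'})
E
```

```text
pics
rig.py
0.0187
0.0 [ 0.1839203  -0.59656734  0.22160307] [ 9.88857964e-01  1.48858325e-01  2.16762839e-05 -1.06115384e-03] 0.08707801190944384
scene {'fx': 531.0061430330852, 'fy': 531.0061430330852, 'cx': 315.4556691241742, 'cy': 238.26726458729473, 'xyz': array([-0.3300535 ,  0.79599048,  0.69987357]), 'attitude': array([-0.39128973,  0.77745249, -0.43663066,  0.22762609])}
top {'fx': 576.2980946391425, 'fy': 576.2980946391425, 'cx': 318.5252392045561, 'cy': 237.84306012835435, 'xyz': array([0.29867349, 0.23353762, 1.25369223]), 'attitude': array([-0.70252469,  0.70790813, -0.05216278,  0.05103123])}
```

View pics/scene0.png

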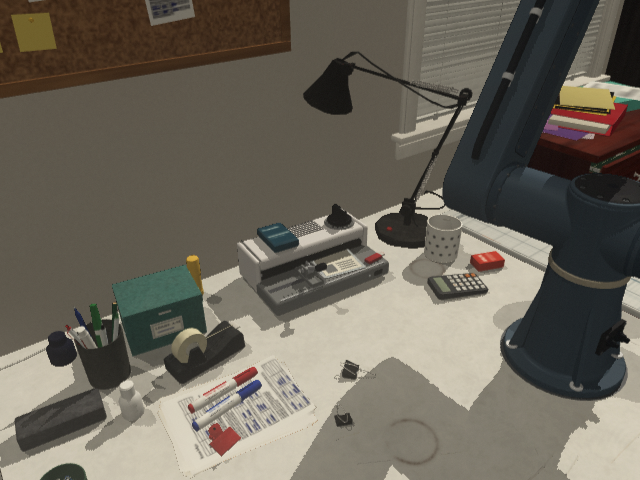

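View pics/top0.png

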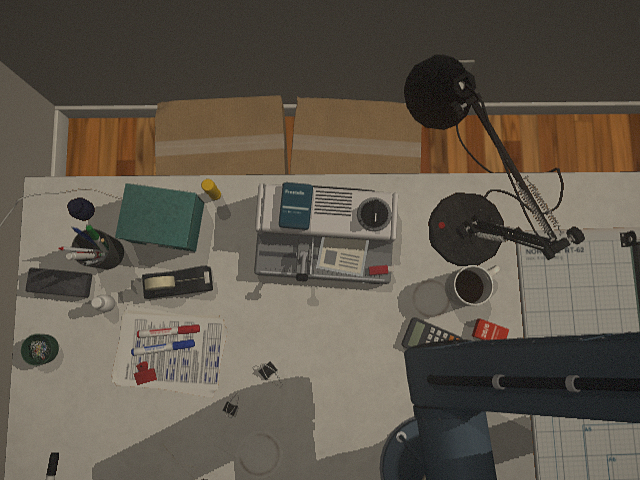

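Scene: laminator at (315,262), lever knob near (320,268), dial at (340,215). Top: laminator spans (255–397, 183–290), dial at (374,213), lever at about (303,262). I'll zoom in on both.

```bash
cat > h.py <<'E'
import numpy as np,cv2
from scipy.spatial.transform import Rotation as R
def ray(c,u,v):
    d=R.from_quat(c['attitude']).apply([(u-c['cx'])/c['fx'],(v-c['cy'])/c['fy'],1.]);return np.array(c['xyz']),d
def onz(c,u,v,z):
    o,d=ray(c,u,v);return o+d*(z-o[2])/d[2]
def proj(c,p):
    q=R.from_quat(c['attitude']).inv().apply(np.atleast_2d(p)-c['xyz']);return np.c_[q[:,0]/q[:,2]*c['fx']+c['cx'],q[:,1]/q[:,2]*c['fy']+c['cy']]
E
python3 - <<'E'
import cv2
a=cv2.imread('pics/top0.png')[175:300,245:405];b=cv2.imread('pics/scene0.png')[195:320,230:400]
cv2.imwrite('pics/topc.png',cv2.resize(a,None,fx=4.7,fy=4.7,interpolation=cv2.INTER_CUBIC))
cv2.imwrite('pics/scenec.png',cv2.resize(b,None,fx=4.7,fy=4.7,interpolation=cv2.INTER_CUBIC))
E
```

```text
(no output)
```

View pics/topc.png

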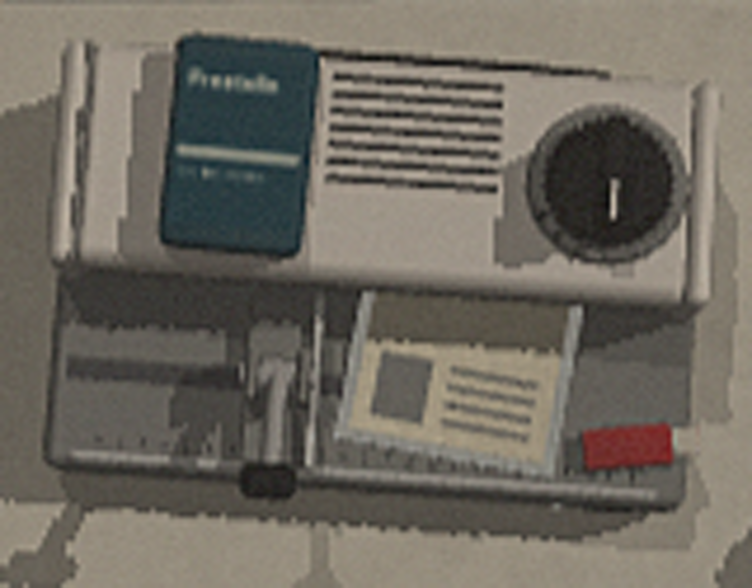

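View pics/scenec.png

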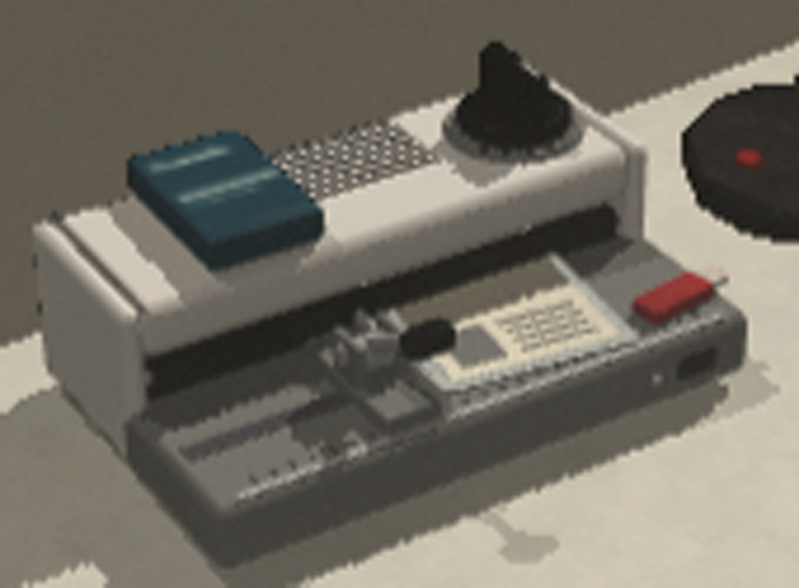

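The crops show the knob centre at top (302.0,277.6) and scene (321.1,266.9). The dial disc centre is at top (374.1,213.9), with its white line towards the front. Next I'll get the laminator pose.

```bash
python3 - <<'E'
from h import *
from rig import robot, camrig, probe_bus, job
T=camrig.camera('top');S=camrig.camera('scene')
def blob(c,u0,v0,w,h,thr):
    g=c['img'].max(2)[v0:v0+h,u0:u0+w]
    n,l,s,ce=cv2.connectedComponentsWithStats((g<thr).astype(np.uint8))
    for i in range(1,n):
        if s[i,4]>20: print('blob',s[i,:5]+[u0,v0,0,0,0],ce[i]+[u0,v0])
    if n>1:
        i=1+s[1:,4].argmax();return ce[i]+[u0,v0]
print('knobT');kT=blob(T,290,268,25,16,45)
print('knobS');kS=blob(S,310,258,20,18,45)
print('dialT');dT=blob(T,355,190,42,48,50)
def tri(a,b):
    A=[];y=[]
    for c,p in((T,a),(S,b)):
        o,d=ray(c,*p);d/=np.linalg.norm(d);M=np.eye(3)-np.outer(d,d);A.append(M);y.append(M@o)
    p=np.linalg.lstsq(np.vstack(A),np.hstack(y),rcond=None)[0]
    return p,[proj(c,p)[0]-q for c,q in((T,a),(S,b))]
print('knob tri',tri(kT,kS)); print('knob z.095',onz(T,*kT,.095))
d=onz(T,*dT,.105);print('dial',d)
f=lambda x,y,z:onz(T,245+x/4.7,175+y/4.7,z)
l,r=f(70,455,.04),f(655,495,.04);print('lip',l,r,np.degrees(np.arctan2(*(l-r)[:2])))
a,b=f(55,262,.085),f(710,303,.085);print('cover',a,b,np.degrees(np.arctan2(*(a-b)[:2])),np.linalg.norm(a-b))
a,b=f(70,42,.092),f(708,85,.092);print('back',a,b,np.degrees(np.arctan2(*(a-b)[:2])),np.linalg.norm(a-b))
a,b=f(50,460,.04),f(684,502,.04);print('front',a,b,np.linalg.norm(a-b),np.degrees(np.arctan2(*(a-b)[:2])))
E
```

```text
knobT
blob [296 274  12   7  64] [301.453125 276.984375]
knobS
blob [315 263  12   8  66] [320.37878788 266.72727273]
dialT
blob [361 200  27  28 537] [373.77467412 213.38733706]
knob tri (array([0.38990911, 0.26614044, 0.09515742]), [array([-0.08186453, -0.06609256]), array([0.10397566, 0.00808355])])
knob z.095 [0.38978717 0.26598061 0.095     ]
dial [0.51692717 0.11863557 0.105     ]
lip [0.40571134 0.35517557 0.04      ] [0.38575138 0.092941   0.04      ] 4.3526696757128205
cover [0.48628893 0.35781725 0.085     ] [0.46603206 0.07213438 0.085     ] 4.055875756862488 0.2864001446422605
back [0.5830342  0.35125491 0.092     ] [0.56161867 0.07134162 0.092     ] 4.375046495253432 0.2807313151564171
front [0.40353065 0.36413534 0.04      ] [0.38251734 0.08002579 0.04      ] 0.2848855802337143 4.2300092056581775
```

```bash
python3 - <<'E'
from h import *
from rig import robot, camrig, probe_bus, job
T=camrig.camera('top');S=camrig.camera('scene')
def tri(a,b):
    A=[];y=[]
    for c,p in((T,a),(S,b)):
        o,d=ray(c,*p);d/=np.linalg.norm(d);M=np.eye(3)-np.outer(d,d);A.append(M);y.append(M@o)
    p=np.linalg.lstsq(np.vstack(A),np.hstack(y),rcond=None)[0]
    return p.round(3),[(proj(c,p)[0]-q).round(1) for c,q in((T,a),(S,b))]
print('elbow',tri((577,236),(465,95)));print('head',tri((440,92),(330,85)))
print('base',onz(T,467,228,.02),onz(T,430,228,.02),onz(T,467,265,.02))
print('mug',onz(T,473,287,.09),onz(T,473,305,.09),'calc',onz(T,480,330,.02))
print('tin',[onz(T,245+x/4.7,175+y/4.7,.111).round(3) for x,y in((175,40),(318,50),(300,255),(162,240))])
print(probe_bus.get_obs()['q'])
E
```

```text
elbow (array([ 0.432, -0.174,  0.358]), [array([-0.9, -0.8]), array([ 0.8, -0.1])])
head (array([0.666, 0.032, 0.366]), [array([0.6, 0.5]), array([-0.5, -0. ])])
base [ 0.49931287 -0.09146377  0.02      ] [ 0.49991821 -0.01116689  0.02      ] [ 0.41875003 -0.08781967  0.02      ]
mug [ 0.36733239 -0.07967281  0.09      ] [ 0.33127928 -0.07798732  0.09      ] calc [ 0.28060991 -0.10907754  0.02      ]
tin [array([0.579, 0.304, 0.111]), array([0.574, 0.242, 0.111]), array([0.484, 0.25 , 0.111]), array([0.491, 0.309, 0.111])]
[-1.45052479e+00  5.27878984e-01  1.43308043e+00  1.75388472e-05
  1.18139986e+00 -1.78491176e-01]
```

Emit:
nudge_tcp:
  offsets:
    - [0,0,-0.04,0]
    - [0,0,-0.04,0]
    - [0,0,-0.04,0]
    - [0,0,-0.04,0]
    - [0,0,-0.04,0]
    - [0,0,-0.04,0]
    - [0,0,0,0]
  aperture: 0.06
  grip_n: 20

```text
time: 0.88
position: [0.1845, -0.6001, 0.473]
tool_rot: [0.989, 0.149, -0.0, 0.009]
ft_force: [0.5, -0.3, 0.7]
grip_width: 0.0607
grip_force: 0.0
```

Emit:
nudge_tcp:
  offsets:
    - [0.0297,-0.0268,0,0]
    - [0.0297,-0.0268,0,0]
    - [0.0297,-0.0268,0,0]
    - [0.0297,-0.0268,0,0]
    - [0.0297,-0.0268,0,0]
    - [0.0297,-0.0268,0,0]
    - [0.0297,-0.0268,0,0]
    - [0.0297,-0.0268,0,0]
    - [0.0297,-0.0268,0,0]
    - [0.0297,-0.0268,0,0]
    - [0.0297,-0.0268,0,0]
    - [0.0297,-0.0268,0,0]
    - [0.0297,-0.0268,0,0]
    - [0,0,0,0]

```text
time: 2.05
position: [0.4527, -0.1444, 0.4625]
tool_rot: [0.988, 0.153, 0.001, -0.002]
ft_force: [0.2, -0.8, 1.0]
grip_width: 0.0601
grip_force: 0.0
```

```bash
python3 -c "
from rig import robot, camrig, probe_bus, job
print(probe_bus.get_obs()['q'])"
```

```text
[-0.54749179  0.10890148  1.4026549   0.0043044   1.63003718  0.71582532]
```

Emit:
nudge_tcp:
  offsets:
    - [0.0059,-0.0378,0,0]
    - [0.0059,-0.0378,0,0]
    - [0.0059,-0.0378,0,0]
    - [0.0059,-0.0378,0,0]
    - [0.0059,-0.0378,0,0]
    - [0.0059,-0.0378,0,0]
    - [0.0059,-0.0378,0,0]
    - [0.0059,-0.0378,0,0]
    - [0.0059,-0.0378,0,0]
    - [0.0059,-0.0378,0,0]
    - [0.0059,-0.0378,0,0]

```text
time: 2.97
position: [0.3894, 0.2672, 0.4625]
tool_rot: [0.989, 0.149, 0.0, 0.0]
ft_force: [0.0, 0.1, -1.0]
grip_width: 0.0603
grip_force: 0.0
```

Emit:
nudge_tcp:
  offsets:
    - [0,0,0.02,-0.12]
    - [0,0,0.02,-0.12]
    - [0,0,0.02,-0.12]
    - [0,0,0.02,-0.12]
    - [0,0,0.02,-0.12]
    - [0,0,0.02,-0.12]
    - [0,0,0.02,-0.12]
    - [0,0,0.02,-0.12]
    - [0,0,0.02,-0.12]
    - [0,0,0.02,-0.12]
    - [0,0,0.02,-0.12]
    - [0,0,0.02,-0.12]

```text
time: 3.97
position: [0.3902, 0.2654, 0.2216]
tool_rot: [0.643, 0.766, 0.0, 0.0]
ft_force: [-0.4, 0.2, -0.1]
grip_width: 0.0597
grip_force: 0.0
```

Emit:
nudge_tcp:
  offsets:
    - [0,0,0,-0.12]
    - [0,0,0,-0.12]
    - [0,0,0,-0.12]
    - [0,0,0,-0.12]
    - [0,0,0,-0.12]
    - [0,0,0,-0.12]
    - [0,0,0,-0.12]
    - [0,0,0,-0.12]
    - [0,0,0,-0.12]
    - [0,0,0,-0.12]
    - [0,0,0,-0.12]
    - [0,0,0,0]
    - [0,0,0,0]
  aperture: 0.06

```text
time: 5.05
position: [0.3902, 0.2655, 0.2225]
tool_rot: [0.043, 0.999, -0.0, 0.0]
ft_force: [0.4, 0.0, -0.3]
grip_width: 0.0602
grip_force: 0.0
```

```bash
cat >> h.py <<'E'
def st(tx=None,ty=None,tz=None):
    from rig import robot, camrig, probe_bus, job
    o=probe_bus.get_obs();r=R.from_quat(o['tool_rot']);p=o['position'];M=r.as_matrix()
    hd=np.arctan2(M[1,0],M[0,0]);print('t',o['time'],'p',p.round(4),'head deg',np.degrees(hd).round(2),'tilt z',M[:,2].round(3),'q6',o['q'][5].round(3),'f',o['ft_force'].round(1))
    if tx is not None: print('to go, tool axes',r.inv().apply(np.array([tx,ty,tz])-p).round(4))
E
python3 -c "
from h import *
st(.3895,.2657,.077)"
```

```text
t 5.05 p [0.3902 0.2655 0.2225] head deg 175.06 tilt z [ 0. -0. -1.] q6 -1.124 f [ 0.4  0.  -0.3]
to go, tool axes [7.000e-04 1.000e-04 1.455e-01]
```

Emit:
nudge_tcp:
  offsets:
    - [0,0,0.03,0]
    - [0,0,0.03,0]
    - [0,0,0.03,0]
    - [0,0,0.03,0]
    - [0,0,0.0255,-0.01]
    - [0,0,0,0]
    - [0,0,0,0]
  aperture: 0.045

```text
time: 5.63
position: [0.3894, 0.2654, 0.0762]
tool_rot: [0.037, 0.999, -0.001, -0.002]
ft_force: [-0.3, 0.6, 1.2]
grip_width: 0.0454
grip_force: 0.0
```

Emit:
nudge_tcp:
  offsets:
    - [0,0,0,0]
    - [0,0,0,0]
    - [0,0,0,0]
    - [0,0,0,0]
    - [0,0,0,0]
    - [0,0,0,0]
  aperture: 0.0
  grip_n: 15

```text
time: 6.13
position: [0.3907, 0.2666, 0.0781]
tool_rot: [0.037, 0.999, 0.001, 0.001]
ft_force: [-1.9, 3.3, 6.3]
grip_width: 0.0235
grip_force: 15.0
```

```bash
python3 - <<'E'
from h import *
st(.3895,.2657,.077)
from rig import robot, camrig, probe_bus, job
a=camrig.camera('scene')['img'][195:320,230:400,::-1];b=camrig.camera('top')['img'][175:300,245:405,::-1]
cv2.imwrite('pics/g1.png',np.hstack([cv2.resize(x,(400,300),interpolation=cv2.INTER_CUBIC) for x in(a,b)]))
E
```

```text
t 6.1333 p [0.3907 0.2666 0.0781] head deg 175.79 tilt z [ 0.002  0.002 -1.   ] q6 -1.137 f [-1.9  3.3  6.3]
to go, tool axes [ 0.0012 -0.001   0.0011]
```

View pics/g1.png

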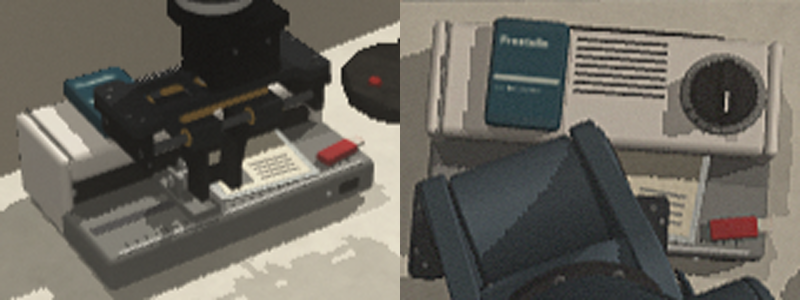

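Scene crop: the fingers straddle the knob at about (215,175) in the left half. The opening of 23.5 mm matches the 24 mm knob, so the grasp is good. Now the arc.

Emit:
nudge_tcp:
  offsets:
    - [-0.0027,0,-0.0037,0]
    - [-0.0027,0,-0.0037,0]
    - [-0.0033,0,-0.0032,0]
    - [-0.0033,0,-0.0032,0]
    - [-0.0041,0,-0.0029,0]
    - [-0.0041,0,-0.0029,0]
    - [-0.0046,0,-0.0021,0]
    - [-0.0046,0,-0.0021,0]
    - [0,0,0,0]

```text
time: 6.98
position: [0.4197, 0.2642, 0.1017]
tool_rot: [0.037, 0.999, 0.0, -0.0]
ft_force: [-1.5, 3.6, 6.1]
grip_width: 0.0232
grip_force: 15.0
```

Emit:
nudge_tcp:
  offsets:
    - [-0.0048,0,-0.0013,0]
    - [-0.0048,0,-0.0013,0]
    - [-0.005,0,-0.0005,0]
    - [-0.005,0,-0.0005,0]
    - [-0.0041,0,0.0003,0]
    - [-0.0041,0,0.0003,0]
    - [-0.004,0,0.0008,0]
    - [-0.004,0,0.0008,0]
    - [-0.001,0,0,0]
    - [0,0,0,0]

```text
time: 7.82
position: [0.457, 0.2606, 0.1025]
tool_rot: [0.036, 0.999, -0.0, 0.001]
ft_force: [1.1, -0.0, 4.5]
grip_width: 0.0232
grip_force: 15.0
```

```bash
python3 - <<'E'
from h import *
st(.3895+.065*.997,.2657-.065*.077,.102)
E
```

```text
t 7.8167 p [0.457  0.2606 0.1025] head deg 175.83 tilt z [ 0.001 -0.    -1.   ] q6 -1.191 f [ 1.1 -0.   4.5]
to go, tool axes [ 0.0027 -0.0001  0.0005]
```

Emit:
nudge_tcp:
  offsets:
    - [0,0.0068,0,0]
    - [0,0.0068,0,0]
    - [0,0.0068,0,0]
    - [0,0.0068,0,0]
    - [0,0.0068,0,0]
    - [0,0.0068,0,0]
    - [0,0.0068,0,0]
    - [0,0.0068,0,0]
    - [0,0.0068,0,0]
    - [0,0.0068,0,0]
    - [0,0.0068,0,0]
    - [0,0,0,0]
    - [0,0,0,0]

```text
time: 8.9
position: [0.4621, 0.3367, 0.1027]
tool_rot: [0.036, 0.999, 0.0, 0.001]
ft_force: [2.6, -1.1, 6.1]
grip_width: 0.0233
grip_force: 15.0
```

Emit:
nudge_tcp:
  offsets:
    - [0,0.003,0,0]
    - [0,0.003,0,0]
    - [0,0.002,0,0]
    - [0,0,0,0]
    - [0,0,0,0]

```text
time: 9.32
position: [0.4614, 0.3383, 0.1027]
tool_rot: [0.034, 0.999, -0.006, -0.001]
ft_force: [1.6, -18.9, 12.4]
grip_width: 0.0232
grip_force: 15.0
```

```bash
python3 -c "
from h import *
st()"
```

```text
t 9.3167 p [0.4614 0.3383 0.1027] head deg 176.1 tilt z [-0.003 -0.012 -1.   ] q6 -1.052 f [  1.6 -18.9  12.4]
```

Emit:
nudge_tcp:
  offsets:
    - [0,-0.004,0,0]
    - [0,-0.002,0,0]
    - [0,0,0,0]

```text
time: 9.57
position: [0.4615, 0.337, 0.1028]
tool_rot: [0.036, 0.999, -0.001, -0.0]
ft_force: [1.2, -3.7, 6.9]
grip_width: 0.0236
grip_force: 15.0
```

Emit:
nudge_tcp:
  offsets:
    - [0,0,0,0]
    - [0,0,0,0]
    - [0,0,0,0]
    - [0,0,-0.01,0]
    - [0,0,-0.025,0]
    - [0,0,-0.03,0]
    - [0,0,-0.03,0]
    - [0,0,0,0]
  aperture: 0.042

```text
time: 10.23
position: [0.4647, 0.3398, 0.2034]
tool_rot: [0.036, 0.999, 0.003, 0.005]
ft_force: [0.6, 1.0, 0.3]
grip_width: 0.042
grip_force: 0.0
```

```bash
python3 - <<'E'
from h import *
from rig import robot, camrig, probe_bus, job
st(.517,.1186,.185)
c=camrig.camera('scene');print(proj(c,[.4895+.0,.2176,.1]))
a=c['img'][195:320,230:400,::-1]
cv2.imwrite('pics/g2.png',cv2.resize(a,None,fx=3,fy=3,interpolation=cv2.INTER_CUBIC))
E
```

```text
t 10.2333 p [0.4647 0.3398 0.2034] head deg 175.86 tilt z [ 0.01   0.005 -1.   ] q6 -1.062 f [0.6 1.  0.3]
to go, tool axes [-0.0679 -0.217   0.0177]
[[311.16227835 237.20369243]]
```

View pics/g2.png

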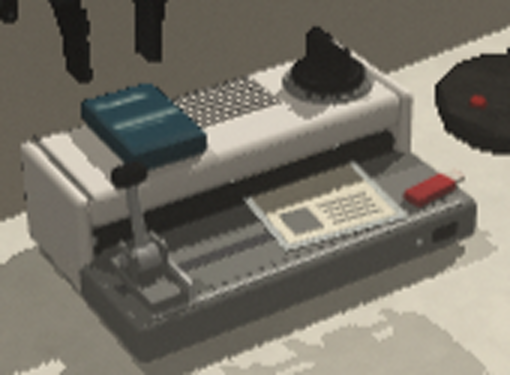

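The lever now leans back with its knob at crop (128,175), and the guide is at the left stop. The dial is at crop (325,70). Moving over the dial.

Emit:
nudge_tcp:
  offsets:
    - [-0.0097,-0.031,0.0025,0]
    - [-0.0097,-0.031,0.0025,0]
    - [-0.0097,-0.031,0.0025,0]
    - [-0.0097,-0.031,0.0025,0]
    - [-0.0097,-0.031,0.0025,0]
    - [-0.0097,-0.031,0.0025,0]
    - [-0.0097,-0.031,0.0025,0]
    - [0,0,0,0]
    - [0,0,0,0]
  aperture: 0.042

```text
time: 11.03
position: [0.513, 0.115, 0.1786]
tool_rot: [0.038, 0.999, 0.0, -0.002]
ft_force: [-0.6, -0.3, 0.7]
grip_width: 0.0417
grip_force: 0.0
```

```bash
python3 - <<'E'
from h import *
from rig import robot, camrig, probe_bus, job
st(.517,.1186,.109)
c=camrig.camera('scene');O=np.array([.4945,.2176,0]);r=R.from_euler('z',-4.4,degrees=True)
print('knob exp',proj(c,O+r.apply([-.044,.116,.120])),'seen 272.7,253.3')
E
```

```text
t 11.0333 p [0.513  0.115  0.1786] head deg 175.62 tilt z [-0.003  0.    -1.   ] q6 -1.487 f [-0.6 -0.3  0.7]
to go, tool axes [-0.0039  0.0039  0.0696]
knob exp [[272.06291207 253.04132432]] seen 272.7,253.3
```

Emit:
nudge_tcp:
  offsets:
    - [-0.0039,0.0039,0.01,0]
    - [0,0,0.02,0]
    - [0,0,0.02,0]
    - [0,0,0.0195,0]
    - [0,0,0,0]
    - [0,0,0,0]
  aperture: 0.042

```text
time: 11.58
position: [0.5165, 0.1213, 0.109]
tool_rot: [0.035, 0.999, 0.0, -0.002]
ft_force: [0.5, -0.1, 0.4]
grip_width: 0.042
grip_force: 0.0
```

Emit:
nudge_tcp:
  offsets:
    - [0,0,0,0]
    - [0,0,0,0]
    - [0,0,0,0]
    - [0,0,0,0]
    - [0,0,0,0]
    - [0,0,0,0]
    - [0,0,0,0]
  aperture: 0.0
  grip_n: 50

```text
time: 12.17
position: [0.5181, 0.1187, 0.1109]
tool_rot: [0.036, 0.999, -0.001, 0.0]
ft_force: [-0.8, -5.8, 3.2]
grip_width: 0.0117
grip_force: 50.0
```

```bash
python3 -c "
from h import *
st(.517,.1186,.109)"
```

```text
t 12.1667 p [0.5181 0.1187 0.1109] head deg 175.85 tilt z [ 0.001 -0.002 -1.   ] q6 -1.481 f [-0.8 -5.8  3.2]
to go, tool axes [ 0.001  -0.0001  0.0019]
```

Emit:
nudge_tcp:
  offsets:
    - [0,-0.0025,0,0]
    - [0,0,0,0.1]
    - [0,0,0,0.1]
    - [0,0,0,0.1]
    - [0,0,0,0.1]
    - [0,0,0,0.1]
    - [0,0,0,0.1]
    - [0,0,0,0.1]
    - [0,0,0,0.1]
    - [0,0,0,0.1]
    - [0,0,0,0.1]
    - [0,0,0,0.08]
    - [0,0,0,0]
    - [0,0,0,0]
    - [0,0,0,0]

```text
time: 13.42
position: [0.5185, 0.119, 0.1109]
tool_rot: [0.545, 0.838, 0.002, 0.0]
ft_force: [-0.9, 5.5, 4.0]
grip_width: 0.0117
grip_force: 50.1
```

```bash
python3 - <<'E'
from h import *
from rig import robot, camrig, probe_bus, job
st(.517,.1186,.109);o=probe_bus.get_obs();print(o['moment'],o['grip_width'])
a=camrig.camera('scene')['img'][150:300,230:430,::-1];b=camrig.camera('top')['img'][170:290,300:460,::-1]
cv2.imwrite('pics/g3.png',np.hstack([cv2.resize(x,(400,300),interpolation=cv2.INTER_CUBIC) for x in(a,b)]))
E
```

```text
t 13.4167 p [0.5185 0.119  0.1109] head deg 113.95 tilt z [ 0.003  0.003 -1.   ] q6 -0.407 f [-0.9  5.5  4. ]
to go, tool axes [ 0.0002 -0.0016  0.0019]
[ 0.9034069  -0.24240383  0.24104489] 0.011654015279835245
```

View pics/g3.png

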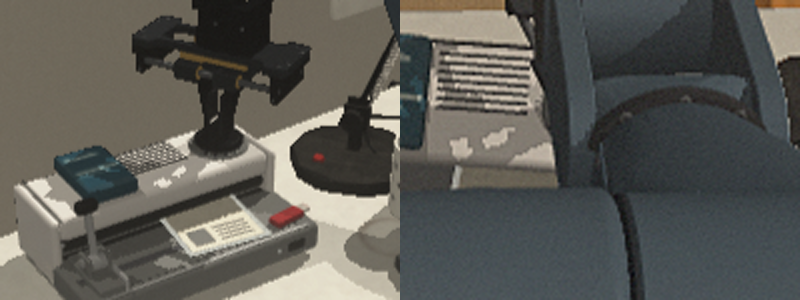

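The left half shows the gripper turned on the dial, the lever still back at (88,205), and the tin and USB stick in place. The tool turned 1.08 rad with the wing flush (11.7 mm), and the 0.24 N m moment fits the third click.

```bash
python3 -c "
from rig import robot, camrig, probe_bus, job
print(job.hand_in())"
```

```text
the job is handed in; nothing more can be done
None
```

I handed the job in with the lever flipped back, the guide out at its stop, and the gripper holding the dial at about 1.08 rad, at its third click. It took about 13.5 s of the 42 s; the hand-in gave no verdict, so I don't know how it was judged.

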